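# Open the terminal compartment of the kiln control box

### The arm

A 6-joint arm with a two-finger parallel gripper is mounted at the origin on the work surface. World frame = base frame: x ahead of the robot, y to its left, z up, the work surface at z = 0. Lengths are in m, angles in rad, forces in N, time in s.
With the tool pointing down it reaches from about 0.375 to 0.925 m from the base axis. Payload 5.7 kg.
Tool frame: the origin (TCP) lies between the finger pads; the fingertips stand 25 mm ahead of it and the grasp point (between the pads) lies 6 mm ahead of it; z points along the fingers, y is the line along which they close (so a half turn about z gives the same grasp; the last joint's range is limited). The gripper opens to 88 mm and grips with 3 to 60 N. Pads are 20 mm wide; open, the fingers measure 115 mm over their backs; the gripper's body (75 mm by 178 mm) begins 61 mm behind the grasp point.
Start: joints at [1.121, 0.359, 1.51, -0, 1.272, -0.115], TCP at [0.197, 0.567, 0.216] pointing down, gripper open.
Joint ranges: [-2.97, 2.97], [-1.01, 2.36], [0.21, 2.38], [-0.96, 4.11], [0.2, 2.71], [-2.98, 2.98]. Speed limits (rad/s): [2.39, 2.39, 3.14, 3.14, 3.14, 3.14].

### API

Orientations are given as a unit quaternion [w, x, y, z].
In Python, from bench import r gives the robot as it stands.
- The arm moves only by the tool carry_out, never from a script. Its argument "plan" is a list of rows, each an object of numbers: "x", "y", "z": the shift along the tool's x, y, z normalised to -1 to 1, where 1 is 12 cm; "rx", "ry", "rz": the turn, a rotation vector about the tool's x, y, z normalised to -1 to 1, where 1 is 30 degrees. In form: [{"x": .., "y": .., "z": .., "rx": .., "ry": .., "rz": ..}, ...]. A call has exactly 5 rows; each row is the pose to reach, as a shift and turn from the pose commanded when the call began, along the tool's axes at that moment; what a row does not reach only later rows make up. A row lasts 1/12 s, in which the tool goes at most 41.7 mm and 7.16 degrees, less where a joint would pass 70% of its speed; a pose out of reach is approached as far as the arm can. A call with a number of a shift or a turn outside -1 to 1 is refused whole. A call with a gripper value outside its range is refused whole. "fingers" is the closure, from 0 (fully open) to 1 (shut), set as the call begins (left out, the last holds). The fingers move at their own pace and stop on an object; "force" is the grip in N (left out, the last holds). Time passes only in rows, so rows that repeat a pose let the fingers close, or fill a call up. It gives the time, the measured TCP pose, the force, the opening and the grip force at its end, in the units of the state.
- r.sense(): the state, without advancing time (a new reading comes with each control period).
- r.camera(name): name is "scene" or "side" or "wrist"; returns a dict with "frame" (384x512x3 uint8, blue, green, red), "range_z" (384x512 float32, m along the optical axis (not along the pixel's ray), 0 where there is no reading), "camera_matrix" (3x3 intrinsics, pixels), "extrinsics" (4x4, takes a point from camera to world coordinates); the wrist camera has in their place "hand_eye" (4x4, takes a point from camera to tool coordinates, whose origin is the TCP and whose axes are the flange's). Camera axes: x right, y down, z forward; pixel columns grow to the right and rows downward; lengths in m; the calibration is good to about 2 mm. A picture is of the moment at which its call begins: read the wrist's pose just before it.
- r.sign_off(): hands the job in; it is judged then, once.
The state is a dict: "time_s": time; "q": joint angles; "dq": joint speeds; "joint_efforts": joint torques, N m; "tool_pos": TCP position; "orientation": TCP orientation; "ft_force": force on the tool from outside, world axes, zero at the start; "moment": the same for the moment, N m; "opening": finger opening in m; "finger_force": force on a finger pad.
Only numpy, scipy, OpenCV 4.12 (cv2) and the standard library are available. Lean on these libraries where they do the work, as an engineer would, in place of code of your own. Each camera call takes 0.05 s, during which the arm holds its last target. There are 200 camera calls.

### The job

On the potter's bench is the kiln's control box with its white terminal cover latched on. With the fingertips, press the snap tab in front of the cover fully down, then push the released cover along the runners, over the pressed tab, until it is right off its seat and the terminal compartment is completely open. Only touch and push, never lift or tip the cover: leave the whole cover lying flat and straight on the deck of the box, the tab still down, and leave the pottery and the modelling tool alone.

Things in the scene. Friction and masses are not known exactly. Their poses are not given: they have to be found in the camera images.
- control_box: Grey control box fixed to the bench, 250 (x) x 124 (y) mm, origin at the centre of its underside, z up; the cover slides off along its +x. x = -125 to -20 mm is the terminal compartment, under the cover; its end wall (x = -125 to -114 mm) is 62 mm high. x = -20 to 125 mm is a solid deck, 55 mm high. Side fences are 66 mm high (inner faces y = +-54 mm); steel feet 20 mm wide outside.
- deck_end (a point): Middle of the deck's far edge, 55 mm high, at x = 125 mm, y = 0 of the box; no stop there. Two runners (top 59 mm high, y = +-44 to 54 mm) lead from the seat to here and carry the cover between the fences. Over the seat only (x = -114 to -22 mm) lips 66 to 70 mm high reach in to y = +-47 mm over the cover's flanges, so it cannot be lifted there.
- terminal_cover: Loose white cover, 92 (x) x 88 (y) x 24 mm high, with side flanges 5 mm thick (104 mm over them), 110 to 220 g. Origin: centre of its underside; axes along the box's. Seated it is at x = -66, y = 0, z = 59 mm of the box, top 83 mm above the bench, 1 to 2 mm side play. The compartment is fully open when its origin has passed x = 26 mm of the box; up to x = 79 mm it lies wholly on the deck.
- cover_push (a point): Centre of the cover's upright end face on the side away from the tab, the face to push: 88 mm wide; 46 mm behind (-x) the cover's origin and 12 mm above its underside, at x = -112 mm of the box when seated, exposed there from 62 to 83 mm above the bench.
- tab_pad (a point): Centre of the top of the snap tab, a white paddle 40 (x) x 44 (y) mm with three black ribs, in the middle of the deck just ahead of the cover, at x = 2 mm, y = 0 of the box. Standing, its top is 68 mm above the bench and its near edge blocks the cover; pressed fully, 57 mm, which is 2 mm below the cover's underside.
- snap_tab (a joint): How far the tab is pressed down, in m: 0 standing (cover locked), 0.011 at its stop (released from 0.0095). It moves straight down against about 3.5 N of friction and stays where it is left; it does not spring back.
- small_vase: Bystander: terracotta vase, 90 mm high, 72 mm wide, origin at the centre of its foot.
- clay_figure: Bystander: seated figure of raw clay, 96 mm high, on a 60 x 70 mm foot, origin at the centre of its underside.
- modelling_tool: Bystander: wooden modelling tool lying on the bench, 160 mm long, 20 mm wide, 9 mm high, origin on its underside, long axis x.
Things that resemble listed ones, but are neither listed nor needed, are in the scene too. Several things have the shape of the terminal_cover; the one meant has the colours described above.

How it is judged:
On the way, in this order (a step that is already met when the one before it is completed fails the run):
1. the snap tab is pressed fully down while the cover is still on its seat (value of joint snap_tab above 0.0095 m and x of terminal_cover in the frame of control_box below -0.058 m), for 0.1 s.
2. the cover is pushed off its seat, clear of the terminal compartment (x of terminal_cover in the frame of control_box above 0.024 m), for 0.1 s.
At the end, for the whole second after the job is handed in: The cover lies at rest on the deck's runners, flat (0.06 rad, height within 4 mm) and straight (0.1 rad, 10 mm sideways), its centre 24 to 83 mm along the box's x axis: compartment open, at most 4 mm of cover overhanging; tab at least 8.5 mm down (x of terminal_cover in the frame of control_box between 0.024 and 0.083 m and y of terminal_cover in the frame of control_box between -0.01 and 0.01 m and z of terminal_cover in the frame of control_box between 0.055 and 0.063 m and angle between terminal_cover's own z axis and vertical below 0.06 rad and angle between the x axis of terminal_cover and the x axis of control_box, either way round below 0.1 rad and linear speed of terminal_cover below 0.01 m/s and value of joint snap_tab above 0.0085 m); the robot touches nothing.
It fails at once if the cover is lifted more than 12 mm off its runners (z of terminal_cover in the frame of control_box above 0.071 m).
It fails at once if the cover is tipped by more than 0.2 rad or falls off the box (angle between terminal_cover's own z axis and vertical above 0.2 rad or z of terminal_cover in the frame of control_box below 0.038 m).
It fails at once if the small vase is moved more than 15 mm or tipped (distance of small_vase from where it was at the start of the episode above 0.015 m or angle between small_vase's own z axis and vertical above 0.3 rad).
It fails at once if the clay figure is moved more than 15 mm or tipped (distance of clay_figure from where it was at the start of the episode above 0.015 m or angle between clay_figure's own z axis and vertical above 0.3 rad).
It fails at once if the modelling tool is moved more than 15 mm (distance of modelling_tool from where it was at the start of the episode above 0.015 m).
It also fails if it takes over 38 s, if anything falls off the work surface, if the arm or the gripper's body presses on something with over 40 N, if the wrist force passes 120 N, or if a joint passes its speed limit or range.

## Working session

There is one attempt and no reset: what is moved stays moved. The work goes in short steps, Python scripts to look and compute and a tool call to move; the robot and the scene stay as the last step left them, time stands still between calls to the robot, and variables do not carry over. Pictures are saved under pics/ and viewed, at most 10 in all, crops included, and the job is handed in when it is done.

Besides the shell and the picture viewer there is one more tool, called after "Request:" in YAML: its name, and indented under it one key for each argument. carry_out: Moves the arm, as the interface text tells. Scaled input: -1 to 1 covers 12 cm each way for a shift and 30 degrees each way for a turn. Its arguments: {"type":"object","properties":{"plan":{"type":"array"},"fingers":{"type":"number"},"force":{"type":"number"}},"required":["plan"]}

```bash
mkdir -p pics
python3 - <<'E'
from bench import r
import cv2,numpy as np
s=r.sense();print({k:np.round(v,3) for k,v in s.items()})
for n in("scene","side"):
    c=r.camera(n);cv2.imwrite(f"pics/{n}0.png",c["frame"]);np.savez(f"{n}0.npz",**c)
    print(c["extrinsics"].round(3),c["camera_matrix"].round(1))
E
```

```text
{'time_s': np.float64(0.0), 'q': array([ 1.121,  0.359,  1.511, -0.   ,  1.272, -0.115]), 'dq': array([-0.   , -0.   , -0.001,  0.   ,  0.001,  0.   ]), 'joint_efforts': array([-1.0000e-03, -5.1536e+01, -2.7073e+01,  6.8000e-02,  3.4000e-02,
       -0.0000e+00]), 'tool_pos': array([0.197, 0.566, 0.215]), 'orientation': array([-0.   ,  0.167,  0.986, -0.001]), 'ft_force': array([ 0.796, -0.353,  1.092]), 'moment': array([ 0.071, -0.017, -0.029]), 'finger_force': np.float64(0.0), 'opening': np.float64(0.088)}
[[-0.636  0.543 -0.549  0.908]
 [ 0.772  0.434 -0.464  0.333]
 [-0.014 -0.718 -0.695  0.531]
 [ 0.     0.     0.     1.   ]] [[365.9   0.  260.8]
 [  0.  365.9 185.8]
 [  0.    0.    1. ]]
[[ 0.791 -0.343  0.507  0.038]
 [-0.612 -0.444  0.654 -0.657]
 [ 0.001 -0.828 -0.561  0.629]
 [ 0.     0.     0.     1.   ]] [[479.5   0.  246.5]
 [  0.  479.5 196.2]
 [  0.    0.    1. ]]
```

View pics/scene0.png

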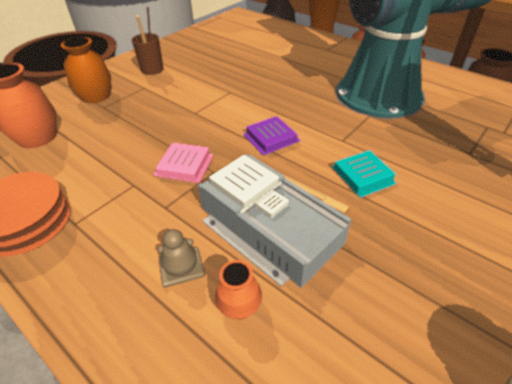

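View pics/side0.png

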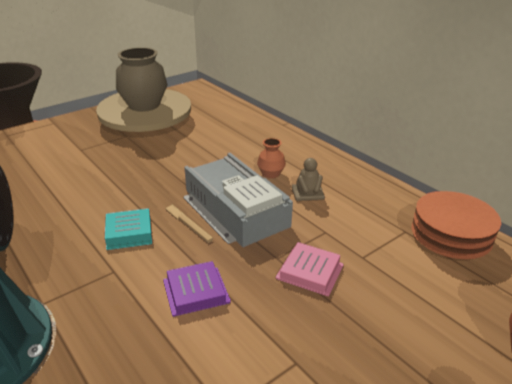

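The scene view shows the white cover at about (245,180), the tab at (270,204) and the deck running to (325,245). The figure at (180,258) and vase at (238,290) are on one side and the tool at (330,200) on the other. Next I'll measure with the point cloud.

```bash
cat > h.py <<'E'
import numpy as np,cv2
def cloud(c,E=None):
    K=c["camera_matrix"];E=c["extrinsics"] if E is None else E;z=c["range_z"];v,u=np.mgrid[:z.shape[0],:z.shape[1]]
    p=np.stack([(u-K[0,2])/K[0,0]*z,(v-K[1,2])/K[1,1]*z,z,np.ones_like(z)],-1)@E.T
    p[z<=0]=np.nan
    return p[...,:3]
E
python3 - <<'E'
from h import *
for n,seed in(("scene",(245,180)),("side",(255,192))):
    c=np.load(n+"0.npz");p=cloud(c);f=c["frame"].astype(int)
    print(n,"seed",p[seed[1],seed[0]].round(4))
    P0=p[seed[1],seed[0]]
    near=np.linalg.norm(p[...,:2]-P0[:2],axis=-1)<0.26
    w=(f.min(-1)>150)&(np.ptp(f,axis=-1)<45)&near&(p[...,2]>0.05)
    top=near&(abs(p[...,2]-0.083)<0.004)&(f.min(-1)>110)&(np.ptp(f,axis=-1)<45)
    q=p[top][:,:2].astype(np.float32);rc=cv2.minAreaRect(q);print("cover top",len(q),rc,np.median(p[top],0).round(4))
    grey=near&(p[...,2]>0.05)&(p[...,2]<0.09)&(np.ptp(f,axis=-1)<45)
    m=cv2.morphologyEx(grey.astype(np.uint8),cv2.MORPH_OPEN,np.ones((3,3)))
    k,l,st,_=cv2.connectedComponentsWithStats(m);i=1+st[1:,4].argmax()
    q=p[l==i][:,:2].astype(np.float32);print("box",len(q),cv2.minAreaRect(q))
    for nm,h0,h1 in(("tab",.064,.072),):
        t=w&(p[...,2]>h0)&(p[...,2]<h1);print(nm,t.sum(),np.median(p[t],0).round(4),np.median(np.argwhere(t),0))
    x0,y0=seed[0]-70,seed[1]-50
    cv2.imwrite(f"pics/{n}crop.png",cv2.resize(c["frame"][y0:y0+150,x0:x0+190],None,fx=4,fy=4,interpolation=cv2.INTER_CUBIC))
E
```

```text
scene seed [0.5619 0.0035 0.084 ]
cover top 1752 ((0.5564333200454712, -0.004530530422925949), (0.0923144593834877, 0.0887737050652504), 85.2155532836914) [ 0.5608 -0.001   0.0842]
box 8405 ((0.5612292885780334, 0.05977872759103775), (0.251525342464447, 0.12588611245155334), 85.3819351196289)
tab 1417 [0.5762 0.0595 0.0688] [202. 269.]
side seed [ 0.5572 -0.0162  0.0814]
cover top 1054 ((0.5547498464584351, -0.00839543342590332), (0.09594817459583282, 0.0895768404006958), 85.1636962890625) [ 0.553  -0.0121  0.0815]
box 3980 ((0.5608731508255005, 0.05848928540945053), (0.25673508644104004, 0.12800155580043793), 85.92584991455078)
tab 106 [0.5664 0.0644 0.0667] [181.  234.5]
```

View pics/scenecrop.png

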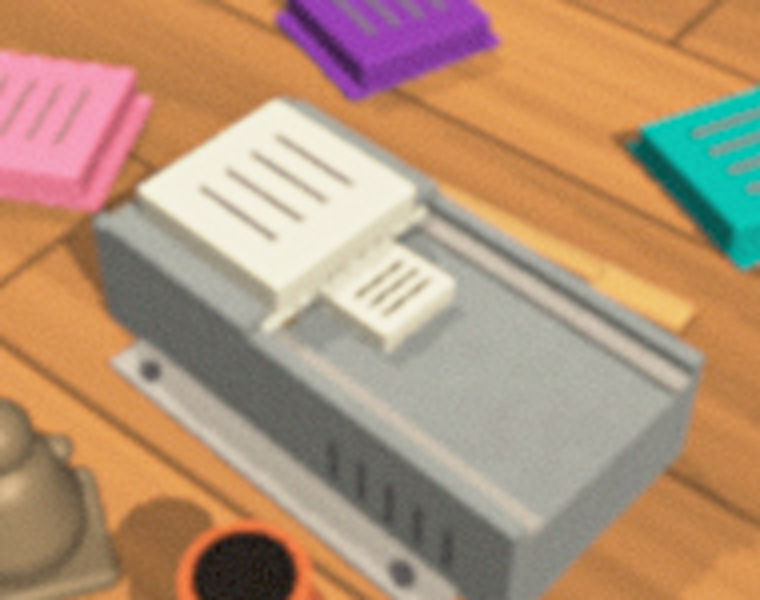

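The measurements agree with the given sizes. The box origin is about (0.561, 0.0595) with +x at a yaw of 85.3°, and the cover and tab heights match. Next I'll plan the approach to the tab with the fingers shut and tool y across the box.

```bash
cat >> h.py <<'E'
from scipy.spatial.transform import Rotation as R
O=np.array([.561,.0595]);YAW=np.radians(85.3);ax=np.array([np.cos(YAW),np.sin(YAW)]);ay=np.array([-ax[1],ax[0]])
def box(bx,by): return O+bx*ax+by*ay
def tobox(p): d=np.array(p[:2])-O;return np.array([d@ax,d@ay,p[2]])
def units(p,Rm,tgt,tyaw):  # tyaw: world angle of tool y, deg
    y=np.array([np.cos(np.radians(tyaw)),np.sin(np.radians(tyaw)),0]);z=np.array([0,0,-1.]);x=np.cross(y,z)
    T=np.stack([x,y,z],1);s=Rm.T@(np.array(tgt)-p)/.12;w=R.from_matrix(Rm.T@T).as_rotvec()/np.radians(30)
    return s.round(3),w.round(3),T
def pose(s): o=s["orientation"];return np.array(s["tool_pos"]),R.from_quat([o[1],o[2],o[3],o[0]]).as_matrix()
E
python3 - <<'E'
from h import *
from bench import r
p,Rm=pose(r.sense());g=np.r_[box(.002,0),.115];y0,y1=70.8,-4.7
print(g)
n=6
pp,RR=p,Rm
for k in range(1,n+1):
    t=p+(np.r_[g[:2],.15]-p)*k/n; a=y0+(y1-y0)*min(1,k/4)
    s,w,T=units(pp,RR,t,a);print(s,w);pp,RR=t,T
E
```

```text
[0.56116388 0.06149327 0.115     ]
[-0.708 -0.496  0.091] [-0.003  0.     0.63 ]
[-0.83  -0.24   0.091] [0.    0.    0.629]
[-0.863  0.042  0.091] [0.    0.    0.629]
[-0.803  0.319  0.091] [0.    0.    0.629]
[-0.657  0.562  0.091] [0. 0. 0.]
[-0.657  0.562  0.091] [0. 0. 0.]
```

Request:
carry_out:
  plan:
    - {"x": -0.14,"y": -0.1,"z": 0.02,"rx": 0,"ry": 0,"rz": 0.13}
    - {"x": -0.28,"y": -0.2,"z": 0.04,"rx": 0,"ry": 0,"rz": 0.25}
    - {"x": -0.42,"y": -0.3,"z": 0.05,"rx": 0,"ry": 0,"rz": 0.38}
    - {"x": -0.57,"y": -0.4,"z": 0.07,"rx": 0,"ry": 0,"rz": 0.5}
    - {"x": -0.71,"y": -0.5,"z": 0.09,"rx": 0,"ry": 0,"rz": 0.63}
  fingers: 1
  force: 20

```text
time_s: 0.52
tool_pos: [0.2582, 0.4809, 0.2047]
orientation: [-0.0, 0.328, 0.945, -0.0]
ft_force: [-0.3, 0.2, -0.1]
opening: 0.058
finger_force: 0.0
```

Request:
carry_out:
  plan:
    - {"x": -0.17,"y": -0.05,"z": 0.02,"rx": 0,"ry": 0,"rz": 0.13}
    - {"x": -0.33,"y": -0.1,"z": 0.04,"rx": 0,"ry": 0,"rz": 0.25}
    - {"x": -0.5,"y": -0.14,"z": 0.05,"rx": 0,"ry": 0,"rz": 0.38}
    - {"x": -0.66,"y": -0.19,"z": 0.07,"rx": 0,"ry": 0,"rz": 0.5}
    - {"x": -0.83,"y": -0.24,"z": 0.09,"rx": 0,"ry": 0,"rz": 0.63}

```text
time_s: 0.93
tool_pos: [0.3187, 0.3969, 0.194]
orientation: [-0.0, 0.478, 0.878, -0.0]
ft_force: [0.7, 0.3, -0.4]
opening: 0.0248
finger_force: 0.0
```

Request:
carry_out:
  plan:
    - {"x": -0.17,"y": 0.01,"z": 0.02,"rx": 0,"ry": 0,"rz": 0.13}
    - {"x": -0.34,"y": 0.02,"z": 0.04,"rx": 0,"ry": 0,"rz": 0.25}
    - {"x": -0.52,"y": 0.03,"z": 0.05,"rx": 0,"ry": 0,"rz": 0.38}
    - {"x": -0.69,"y": 0.03,"z": 0.07,"rx": 0,"ry": 0,"rz": 0.5}
    - {"x": -0.86,"y": 0.04,"z": 0.09,"rx": 0,"ry": 0,"rz": 0.63}

```text
time_s: 1.35
tool_pos: [0.3789, 0.3128, 0.1832]
orientation: [-0.0, 0.616, 0.788, -0.0]
ft_force: [0.1, -0.1, 0.5]
opening: 0.0004
finger_force: 0.0
```

Request:
carry_out:
  plan:
    - {"x": -0.16,"y": 0.06,"z": 0.02,"rx": 0,"ry": 0,"rz": 0.13}
    - {"x": -0.32,"y": 0.13,"z": 0.04,"rx": 0,"ry": 0,"rz": 0.25}
    - {"x": -0.48,"y": 0.19,"z": 0.05,"rx": 0,"ry": 0,"rz": 0.38}
    - {"x": -0.64,"y": 0.26,"z": 0.07,"rx": 0,"ry": 0,"rz": 0.5}
    - {"x": -0.8,"y": 0.32,"z": 0.09,"rx": 0,"ry": 0,"rz": 0.63}

```text
time_s: 1.77
tool_pos: [0.4398, 0.2293, 0.1724]
orientation: [-0.0, 0.737, 0.676, -0.0]
ft_force: [0.1, 0.5, -0.3]
opening: 0.0003
finger_force: 0.0
```

Request:
carry_out:
  plan:
    - {"x": -0.13,"y": 0.11,"z": 0.02,"rx": 0,"ry": 0,"rz": 0}
    - {"x": -0.26,"y": 0.22,"z": 0.04,"rx": 0,"ry": 0,"rz": 0}
    - {"x": -0.4,"y": 0.34,"z": 0.05,"rx": 0,"ry": 0,"rz": 0}
    - {"x": -0.53,"y": 0.45,"z": 0.07,"rx": 0,"ry": 0,"rz": 0}
    - {"x": -0.66,"y": 0.56,"z": 0.09,"rx": 0,"ry": 0,"rz": 0}

```text
time_s: 2.18
tool_pos: [0.5001, 0.1447, 0.1616]
orientation: [-0.0, 0.736, 0.677, -0.0]
ft_force: [0.3, 0.0, 0.0]
opening: 0.0005
finger_force: 0.0
```

```bash
cat > st.py <<'E'
from h import *
from bench import r
import sys
def st(tb=None,tyaw=-4.7):
    s=r.sense();p,Rm=pose(s)
    print(round(s["time_s"],2),"box",tobox(p).round(4),"yaw",np.degrees(np.arctan2(Rm[1,1],Rm[0,1])).round(1),"f",np.round(s["ft_force"],1),"op",round(float(s["opening"]),3),"q6",round(s["q"][5],2))
    if tb: t=np.r_[box(*tb[:2]),tb[2]];print("->",*units(p,Rm,t,tyaw)[:2])
if __name__=="__main__":
    a=[float(v) for v in sys.argv[1:]];st(a or None)
E
python3 st.py .002 0 .13
```

```text
2.18 box [0.0799 0.0677 0.1616] yaw -4.8 f [0.3 0.  0. ] op 0.0 q6 0.23
-> [-0.649  0.565  0.263] [-0.001  0.    -0.003]
```

Request:
carry_out:
  plan:
    - {"x": -0.16,"y": 0.14,"z": 0.05}
    - {"x": -0.32,"y": 0.28,"z": 0.1}
    - {"x": -0.48,"y": 0.42,"z": 0.15}
    - {"x": -0.64,"y": 0.56,"z": 0.2}
    - {"x": -0.64,"y": 0.56,"z": 0.2}

```text
validation failed for argument at $.pl...
```

```bash
python3 st.py .003 0 .085
python3 - <<'E'
from h import *
from bench import r
p,Rm=pose(r.sense());c=r.camera("wrist");T=np.eye(4);T[:3,:3]=Rm;T[:3,3]=p
q=cloud(c,T@c["hand_eye"]);f=c["frame"];cv2.imwrite("pics/w1.png",f)
np.savez("w1.npz",q=q,f=f)
g=f.astype(int);B=np.stack([(q[...,:2]-O)@ax,(q[...,:2]-O)@ay,q[...,2]],-1)
def stat(m,n): 
    b=B[m];print(n,m.sum(),np.nanpercentile(b,[2,50,98],axis=0).round(4).tolist()); 
    if len(b)>20: print(cv2.minAreaRect(b[:,:2].astype(np.float32)))
w=(np.ptp(g,axis=-1)<45)&(abs(B[...,1])<.06)
stat(w&(abs(B[...,2]-.083)<.004)&(B[...,0]<-.01)&(B[...,0]>-.13),"cover top")
stat(w&(abs(B[...,2]-.068)<.003)&(abs(B[...,0]-.002)<.03)&(abs(B[...,1])<.03),"tab")
E
```

```text
2.18 box [0.0799 0.0677 0.1616] yaw -4.8 f [0.3 0.  0. ] op 0.0 q6 0.23
-> [-0.64   0.566  0.638] [-0.001  0.    -0.003]
cover top 0 [nan, nan, nan]
tab 44 [[0.0229, -0.0193, 0.0652], [0.0234, 0.0, 0.0664], [0.0239, 0.0211, 0.0675]]
((0.023381169885396957, 0.0006599742919206619), (0.0010484386002644897, 0.04245603829622269), 0.6604171991348267)
  return np.nanmean(a, axis, out=out, keepdims=keepdims)
```

View pics/w1.png

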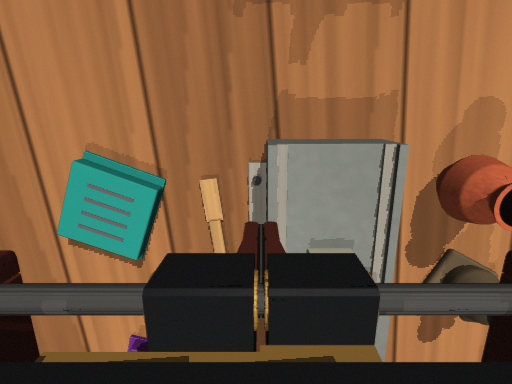

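The move was refused because every row needs all six numbers. The wrist view still helps: the box edges run parallel to the image columns at about 270–405, and the tab's far edge at about (330,250) maps to box x = 0.0234, y = 0. The model predicts 0.022 and 0, so the box frame is confirmed.

Request:
carry_out:
  plan:
    - {"x": -0.16,"y": 0.14,"z": 0.05,"rx": 0,"ry": 0,"rz": 0}
    - {"x": -0.32,"y": 0.28,"z": 0.1,"rx": 0,"ry": 0,"rz": 0}
    - {"x": -0.48,"y": 0.42,"z": 0.15,"rx": 0,"ry": 0,"rz": 0}
    - {"x": -0.64,"y": 0.56,"z": 0.2,"rx": 0,"ry": 0,"rz": 0}
    - {"x": -0.64,"y": 0.56,"z": 0.2,"rx": 0,"ry": 0,"rz": 0}

```text
time_s: 2.65
tool_pos: [0.5627, 0.0605, 0.1369]
orientation: [0.001, 0.737, 0.676, -0.0]
ft_force: [-0.0, -0.1, 0.4]
opening: 0.0005
finger_force: 0.0
```

Request:
carry_out:
  plan:
    - {"x": 0,"y": 0,"z": 0.1,"rx": 0,"ry": 0,"rz": 0}
    - {"x": 0,"y": 0,"z": 0.18,"rx": 0,"ry": 0,"rz": 0}
    - {"x": 0,"y": 0,"z": 0.25,"rx": 0,"ry": 0,"rz": 0}
    - {"x": 0,"y": 0,"z": 0.3,"rx": 0,"ry": 0,"rz": 0}
    - {"x": 0,"y": 0,"z": 0.3,"rx": 0,"ry": 0,"rz": 0}

```text
time_s: 3.07
tool_pos: [0.5587, 0.0641, 0.1004]
orientation: [-0.001, 0.736, 0.677, -0.001]
ft_force: [-0.5, 0.2, 0.0]
opening: 0.0004
finger_force: 0.0
```

```bash
python3 st.py .003 0 .083
```

```text
3.07 box [0.0044 0.0026 0.1004] yaw -4.7 f [-0.5  0.2  0. ] op 0.0 q6 0.07
-> [-0.012  0.022  0.145] [-0.006  0.001 -0.001]
```

Request:
carry_out:
  plan:
    - {"x": 0,"y": 0,"z": 0.04,"rx": 0,"ry": 0,"rz": 0}
    - {"x": 0,"y": 0,"z": 0.07,"rx": 0,"ry": 0,"rz": 0}
    - {"x": 0,"y": 0,"z": 0.1,"rx": 0,"ry": 0,"rz": 0}
    - {"x": 0,"y": 0,"z": 0.12,"rx": 0,"ry": 0,"rz": 0}
    - {"x": 0,"y": 0,"z": 0.13,"rx": 0,"ry": 0,"rz": 0}

```text
time_s: 3.48
tool_pos: [0.5602, 0.0636, 0.0861]
orientation: [-0.0, 0.736, 0.677, -0.0]
ft_force: [1.3, -0.3, 0.8]
opening: 0.0007
finger_force: 0.0
```

Request:
carry_out:
  plan:
    - {"x": 0,"y": 0,"z": 0.01,"rx": 0,"ry": 0,"rz": 0}
    - {"x": 0,"y": 0,"z": 0.02,"rx": 0,"ry": 0,"rz": 0}
    - {"x": 0,"y": 0,"z": 0.02,"rx": 0,"ry": 0,"rz": 0}
    - {"x": 0,"y": 0,"z": 0.02,"rx": 0,"ry": 0,"rz": 0}
    - {"x": 0,"y": 0,"z": 0.02,"rx": 0,"ry": 0,"rz": 0}

```text
time_s: 3.9
tool_pos: [0.5605, 0.0635, 0.0841]
orientation: [0.0, 0.736, 0.677, 0.0]
ft_force: [-1.2, -0.4, -0.6]
opening: 0.0004
finger_force: 0.0
```

Request:
carry_out:
  plan:
    - {"x": 0,"y": 0,"z": 0.005,"rx": 0,"ry": 0,"rz": 0}
    - {"x": 0,"y": 0,"z": 0.01,"rx": 0,"ry": 0,"rz": 0}
    - {"x": 0,"y": 0,"z": 0.015,"rx": 0,"ry": 0,"rz": 0}
    - {"x": 0,"y": 0,"z": 0.018,"rx": 0,"ry": 0,"rz": 0}
    - {"x": 0,"y": 0,"z": 0.018,"rx": 0,"ry": 0,"rz": 0}

```text
time_s: 4.32
tool_pos: [0.5603, 0.0636, 0.0817]
orientation: [-0.0, 0.736, 0.677, -0.0]
ft_force: [-0.6, -0.9, -0.1]
opening: 0.0001
finger_force: 0.0
```

```bash
python3 st.py .003 0 .083
```

```text
4.32 box [0.004  0.0011 0.0817] yaw -4.8 f [-0.6 -0.9 -0.1] op 0.0 q6 0.07
-> [-0.008  0.009 -0.011] [-0.     0.    -0.003]
```

Request:
carry_out:
  plan:
    - {"x": 0,"y": 0,"z": 0.004,"rx": 0,"ry": 0,"rz": 0}
    - {"x": 0,"y": 0,"z": 0.008,"rx": 0,"ry": 0,"rz": 0}
    - {"x": 0,"y": 0,"z": 0.012,"rx": 0,"ry": 0,"rz": 0}
    - {"x": 0,"y": 0,"z": 0.016,"rx": 0,"ry": 0,"rz": 0}
    - {"x": 0,"y": 0,"z": 0.02,"rx": 0,"ry": 0,"rz": 0}

```text
time_s: 4.73
tool_pos: [0.5604, 0.0636, 0.0793]
orientation: [0.0, 0.736, 0.677, -0.0]
ft_force: [-0.3, -0.2, 0.1]
opening: 0.0005
finger_force: 0.0
```

Run:
```python
from st import *
st()
c=r.camera("scene");f=c["frame"];cv2.imwrite("pics/s2.png",cv2.resize(f[110:260,200:390],None,fx=4,fy=4,interpolation=cv2.INTER_CUBIC))
```

```text
4.73 box [0.004  0.001  0.0793] yaw -4.8 f [-0.3 -0.2  0.1] op 0.0 q6 0.07
```

View pics/s2.png

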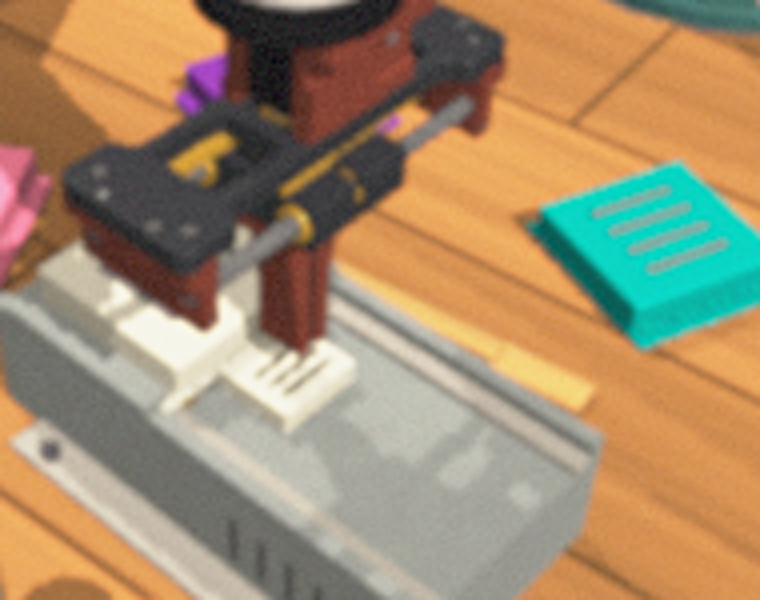

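The tab is still standing, and the finger ends at crop (295,345), which is scene pixel (274,196). I'll check the depth there.

Run:
```python
from h import *
from bench import r
c=r.camera("scene");p=cloud(c)
for v in range(180,214,2):
  for u in (271,276): print(u,v,tobox(p[v,u]).round(4),c["frame"][v,u],end=" | ")
  print()
```

```text
271 180 [ 0.011  -0.0093  0.1295] [41 52 92] | 276 180 [ 0.0167 -0.0037  0.1294] [ 54  66 129] | 
271 182 [ 0.0108 -0.0091  0.1249] [45 48 88] | 276 182 [ 0.0147 -0.0014  0.1221] [ 59  70 133] | 
271 184 [ 0.0109 -0.0092  0.1206] [31 42 88] | 276 184 [ 0.0165 -0.0033  0.1201] [ 53  66 128] | 
271 186 [ 0.0095 -0.0076  0.114 ] [39 48 90] | 276 186 [ 0.0169 -0.0036  0.1161] [ 49  66 128] | 
271 188 [ 0.0092 -0.0072  0.109 ] [44 48 88] | 276 188 [ 0.0161 -0.0026  0.1103] [ 55  66 127] | 
271 190 [ 0.0097 -0.0078  0.1051] [32 43 90] | 276 190 [ 0.0157 -0.0021  0.105 ] [ 55  65 127] | 
271 192 [ 0.0102 -0.0083  0.1011] [29 40 91] | 276 192 [ 0.0154 -0.0016  0.0998] [ 50  64 125] | 
271 194 [ 0.0099 -0.0079  0.0959] [42 52 95] | 276 194 [ 0.016  -0.0022  0.0959] [ 48  63 125] | 
271 196 [ 0.0093 -0.0072  0.0902] [ 87 101 122] | 276 196 [ 0.0154 -0.0014  0.0901] [ 76  94 139] | 
271 198 [0.0001 0.0028 0.0713] [150 172 182] | 276 198 [0.0059 0.0094 0.0704] [112 132 157] | 
271 200 [0.0019 0.0009 0.069 ] [224 242 246] | 276 200 [0.009  0.006  0.0702] [192 221 226] | 
271 202 [ 0.0055 -0.0029  0.0695] [193 219 227] | 276 202 [0.0112 0.0036 0.0686] [200 226 232] | 
271 204 [ 0.009  -0.0067  0.0699] [189 216 222] | 276 204 [ 0.0156 -0.0012  0.0705] [163 188 196] | 
271 206 [ 0.012  -0.0099  0.0696] [199 225 230] | 276 206 [ 0.0181 -0.0039  0.0694] [201 225 233] | 
271 208 [ 0.0148 -0.0129  0.069 ] [178 210 217] | 276 208 [ 0.0208 -0.0069  0.0687] [219 236 240] | 
271 210 [ 0.0175 -0.0158  0.0684] [232 244 246] | 276 210 [ 0.0229 -0.009   0.067 ] [210 231 237] | 
271 212 [ 0.0211 -0.0197  0.0692] [232 245 247] | 276 212 [ 0.0227 -0.0087  0.0614] [199 222 230] |
```

The depth data puts the fingertip about 0.088 m high and hovering, although the state implies 0.054 m. I'll check the wrist camera's geometry against the deck height before pressing further.

Run:
```python
from h import *
from bench import r
s=r.sense();p,Rm=pose(s);c=r.camera("wrist");T=np.eye(4);T[:3,:3]=Rm;T[:3,3]=p
print(s["q"],p,c["hand_eye"].round(3))
q=cloud(c,T@c["hand_eye"]);t=cloud(c,c["hand_eye"])
B=np.stack([(q[...,:2]-O)@ax,(q[...,:2]-O)@ay,q[...,2]],-1)
m=(abs(B[...,1])<.035)&(B[...,0]>.05)&(B[...,0]<.11)
print("deck",m.sum(),np.nanmedian(B[m],0))
m=(B[...,0]>.15)&(B[...,0]<.25);print("bench",m.sum(),np.nanmedian(B[m],0))
m=(B[...,2]<.2)&(abs(t[...,0])<.03)&(abs(t[...,1])<.03)
for v in range(150,384,8): print(v,t[v,262].round(4),B[v,262].round(4),c["frame"][v,262])
c=r.camera("side");p=cloud(c);f=c["frame"].astype(int)
red=(f[...,2]>f[...,0]*1.5)&(abs(p[...,:2]-O).max(-1)<.05)&(p[...,2]>.05)&(p[...,2]<.15)
print("side finger",red.sum(),np.percentile(p[red][:,2],[0,2,5,20]) if red.any() else "")
np.savez("w2.npz",t=t,B=B)
```

```text
[-9.46113113e-03  4.65654813e-01  1.73198089e+00 -1.17223917e-04
  9.44201512e-01  7.40752736e-02] [0.56027155 0.06356527 0.07927712] [[-0.001 -0.966 -0.259  0.072]
 [ 1.    -0.001 -0.    -0.001]
 [-0.    -0.259  0.966 -0.17 ]
 [ 0.     0.     0.     1.   ]]
deck 11364 [0.08180344 0.00017921 0.0558001 ]
bench 5705 [0.15367587 0.01219108 0.00081396]
150 [0.0501 0.0001 0.0235] [0.0541 0.0009 0.0558] [129 137 134]
158 [0.045  0.0001 0.0232] [0.049  0.0009 0.0561] [108 116 114]
166 [0.0395 0.0001 0.0245] [0.0435 0.0009 0.0548] [109 117 114]
174 [0.0346 0.0001 0.0228] [0.0385 0.0009 0.0565] [109 118 115]
182 [0.0289 0.0001 0.0241] [0.0329 0.0009 0.0552] [109 118 116]
190 [0.0237 0.0001 0.0231] [0.0277 0.0009 0.0562] [109 117 115]
198 [0.0195 0.0001 0.0184] [0.0235 0.0009 0.0609] [120 140 145]
206 [0.0162 0.0001 0.0113] [0.0202 0.001  0.068 ] [168 191 198]
214 [0.0114 0.0001 0.0098] [0.0154 0.001  0.0695] [18 17 17]
222 [0.0059 0.0001 0.0101] [0.0099 0.001  0.0691] [166 191 197]
230 [ 0.011  -0.     -0.0162] [0.015  0.0011 0.0955] [38 43 42]
238 [ 0.0113 -0.0001 -0.0279] [0.0153 0.0011 0.1
[... 532 characters left out ...]
[ 0.0249 -0.0004 -0.1047] [0.0289 0.0014 0.184 ] [57 60 62]
318 [-0.0083 -0.0003 -0.0643] [-0.0043  0.0013  0.1436] [74 85 88]
326 [nan nan nan] [nan nan nan] [122 141 147]
334 [-0.0658 -0.     -0.0051] [-0.0618  0.0012  0.0844] [121 139 145]
342 [-0.0715 -0.     -0.0057] [-0.0675  0.0012  0.085 ] [121 142 146]
350 [ 0.0199 -0.0005 -0.1124] [0.024  0.0015 0.1917] [ 39  87 118]
358 [ 0.0207 -0.0005 -0.1155] [0.0247 0.0015 0.1948] [ 38  85 117]
366 [ 0.0237 -0.0005 -0.1207] [0.0277 0.0015 0.2   ] [19 19 18]
374 [ 0.0245 -0.0005 -0.1234] [0.0285 0.0015 0.2027] [19 20 19]
382 [ 0.0253 -0.0005 -0.1259] [0.0293 0.0015 0.2051] [20 20 19]
side finger 303 [0.08860928 0.09064289 0.09313979 0.10487752]
```

All the evidence agrees: the scene and side depth both put the tip at about 0.0886 m, the wrist depth shows the finger ending at tool z of about -0.01, and there is no contact force. The wrist camera also measures the deck and bench heights correctly (0.0558 and 0.0008 m), so the pose is right. The real fingertips end about 9 mm **behind** the TCP, not 25 mm ahead as the sheet says, so I'll use the measured value. That lowers the gripper body relative to the tip, so I'll check its clearance over the bystanders before descending.

Run:
```python
from h import *
c=np.load("scene0.npz");p=cloud(c)
B=np.stack([(p[...,:2]-O)@ax,(p[...,:2]-O)@ay,p[...,2]],-1)
for n,(u0,u1,v0,v1) in dict(fig=(158,206,228,288),vase=(214,264,258,320)).items():
    b=B[v0:v1,u0:u1].reshape(-1,3);b=b[(b[:,2]>.02)&(b[:,1]<-.066)|(b[:,2]>.02)&(b[:,1]>.066)]
    print(n,np.nanpercentile(b,[1,99],axis=0).round(3).tolist())
```

```text
fig [[-0.063, -0.2, 0.022], [-0.016, -0.146, 0.097]]
vase [[0.055, -0.186, 0.032], [0.111, -0.126, 0.094]]
```

Request:
carry_out:
  plan:
    - {"x": 0,"y": 0,"z": 0.04,"rx": 0,"ry": 0,"rz": 0}
    - {"x": 0,"y": 0,"z": 0.08,"rx": 0,"ry": 0,"rz": 0}
    - {"x": 0,"y": 0,"z": 0.11,"rx": 0,"ry": 0,"rz": 0}
    - {"x": 0,"y": 0,"z": 0.13,"rx": 0,"ry": 0,"rz": 0}
    - {"x": 0,"y": 0,"z": 0.14,"rx": 0,"ry": 0,"rz": 0}

```text
time_s: 5.35
tool_pos: [0.5599, 0.0636, 0.0619]
orientation: [-0.0, 0.736, 0.677, -0.0]
ft_force: [0.2, 0.7, 1.4]
opening: 0.0003
finger_force: 0.0
```

Both bystanders are over 120 mm to the side, clear of the body. Pressing now.

Request:
carry_out:
  plan:
    - {"x": 0,"y": 0,"z": 0.02,"rx": 0,"ry": 0,"rz": 0}
    - {"x": 0,"y": 0,"z": 0.04,"rx": 0,"ry": 0,"rz": 0}
    - {"x": 0,"y": 0,"z": 0.055,"rx": 0,"ry": 0,"rz": 0}
    - {"x": 0,"y": 0,"z": 0.07,"rx": 0,"ry": 0,"rz": 0}
    - {"x": 0,"y": 0,"z": 0.085,"rx": 0,"ry": 0,"rz": 0}

```text
time_s: 5.77
tool_pos: [0.5601, 0.0636, 0.0523]
orientation: [-0.0, 0.736, 0.677, -0.0]
ft_force: [-2.7, -0.2, 2.9]
opening: 0.0007
finger_force: 1.7
```

Request:
carry_out:
  plan:
    - {"x": 0,"y": 0,"z": 0.005,"rx": 0,"ry": 0,"rz": 0}
    - {"x": 0,"y": 0,"z": 0.01,"rx": 0,"ry": 0,"rz": 0}
    - {"x": 0,"y": 0,"z": 0.015,"rx": 0,"ry": 0,"rz": 0}
    - {"x": 0,"y": 0,"z": 0.02,"rx": 0,"ry": 0,"rz": 0}
    - {"x": 0,"y": 0,"z": 0.025,"rx": 0,"ry": 0,"rz": 0}

```text
time_s: 6.18
tool_pos: [0.5601, 0.0636, 0.0505]
orientation: [-0.0, 0.736, 0.677, -0.0]
ft_force: [-7.8, -0.1, 22.2]
opening: 0.0002
finger_force: 10.5
```

A 22 N reaction against 3.5 N of friction means the tab is at its stop. I'll hold briefly, then lift with the fingers opening and look.

Request:
carry_out:
  plan:
    - {"x": 0,"y": 0,"z": 0.005,"rx": 0,"ry": 0,"rz": 0}
    - {"x": 0,"y": 0,"z": 0.005,"rx": 0,"ry": 0,"rz": 0}
    - {"x": 0,"y": 0,"z": 0.0,"rx": 0,"ry": 0,"rz": 0}
    - {"x": 0,"y": 0,"z": -0.05,"rx": 0,"ry": 0,"rz": 0}
    - {"x": 0,"y": 0,"z": -0.1,"rx": 0,"ry": 0,"rz": 0}

```text
time_s: 6.6
tool_pos: [0.5609, 0.0636, 0.0617]
orientation: [0.0, 0.736, 0.677, 0.0]
ft_force: [0.7, 0.1, -0.5]
opening: 0.0004
finger_force: 0.0
```

Request:
carry_out:
  plan:
    - {"x": 0,"y": 0,"z": -0.2,"rx": 0,"ry": 0,"rz": 0}
    - {"x": 0,"y": 0,"z": -0.3,"rx": 0,"ry": 0,"rz": 0}
    - {"x": -0.15,"y": 0,"z": -0.4,"rx": 0,"ry": 0,"rz": 0}
    - {"x": -0.35,"y": 0,"z": -0.4,"rx": 0,"ry": 0,"rz": 0}
    - {"x": -0.55,"y": 0,"z": -0.4,"rx": 0,"ry": 0,"rz": 0}
  fingers: 0.43

```text
time_s: 7.02
tool_pos: [0.5565, -0.0027, 0.1108]
orientation: [0.001, 0.735, 0.678, 0.001]
ft_force: [0.2, 0.1, -0.4]
opening: 0.0301
finger_force: 0.0
```

Run:
```python
from st import *
st([-.137,.0,.098])
c=r.camera("scene");p=cloud(c);f=c["frame"].astype(int)
B=np.stack([(p[...,:2]-O)@ax,(p[...,:2]-O)@ay,p[...,2]],-1)
w=(f.min(-1)>140)&(np.ptp(f,axis=-1)<50)
m=w&(B[...,0]>-.012)&(B[...,0]<.018)&(abs(B[...,1])<.018);print("tab z",m.sum(),np.percentile(B[m][:,2],[5,50,95]))
m=(B[...,0]>.04)&(B[...,0]<.11)&(abs(B[...,1])<.035);print("deck z",np.nanmedian(B[m][:,2]))
```

```text
7.02 box [-0.0623 -0.0006  0.1108] yaw -4.7 f [ 0.2  0.1 -0.4] op 0.03 q6 -0.05
-> [-0.622 -0.006  0.107] [0.007 0.    0.   ]
tab z 252 [0.05682404 0.05825681 0.05980366]
deck z 0.056166519077602506
```

The tab reads 0.0583 m against a deck reading of 0.0562 m (about 1 mm high), so it is fully pressed. Next I'll go behind the cover with the fingers spread about 50 mm and lower the tips to about 70 mm.

Request:
carry_out:
  plan:
    - {"x": -0.2,"y": 0,"z": 0,"rx": 0,"ry": 0,"rz": 0}
    - {"x": -0.4,"y": 0,"z": 0,"rx": 0,"ry": 0,"rz": 0}
    - {"x": -0.55,"y": 0,"z": 0,"rx": 0,"ry": 0,"rz": 0}
    - {"x": -0.66,"y": 0,"z": 0,"rx": 0,"ry": 0,"rz": 0}
    - {"x": -0.66,"y": 0,"z": 0,"rx": 0,"ry": 0,"rz": 0}

```text
time_s: 7.48
tool_pos: [0.5489, -0.0834, 0.1096]
orientation: [0.001, 0.737, 0.676, 0.0]
ft_force: [0.6, 0.1, 0.4]
opening: 0.0499
finger_force: 0.0
```

Request:
carry_out:
  plan:
    - {"x": 0,"y": 0,"z": 0.1,"rx": 0,"ry": 0,"rz": 0}
    - {"x": 0,"y": 0,"z": 0.2,"rx": 0,"ry": 0,"rz": 0}
    - {"x": 0,"y": 0,"z": 0.3,"rx": 0,"ry": 0,"rz": 0}
    - {"x": 0,"y": 0,"z": 0.38,"rx": 0,"ry": 0,"rz": 0}
    - {"x": 0,"y": 0,"z": 0.38,"rx": 0,"ry": 0,"rz": 0}

```text
time_s: 7.9
tool_pos: [0.5471, -0.08, 0.0621]
orientation: [-0.001, 0.736, 0.677, -0.001]
ft_force: [0.6, 0.2, 0.1]
opening: 0.05
finger_force: 0.0
```

Run:
```python
from st import *
st([-.008,.0,.062])
for n in("scene","side"):
    c=r.camera(n);p=cloud(c);f=c["frame"].astype(int)
    B=np.stack([(p[...,:2]-O)@ax,(p[...,:2]-O)@ay,p[...,2]],-1)
    m=(f[...,2]>f[...,0]*1.5)&(B[...,0]>-.17)&(B[...,0]<-.105)&(abs(B[...,1])<.06)&(B[...,2]>.05)&(B[...,2]<.105)
    print(n,m.sum(),np.percentile(B[m],[1,10,50,90,99],axis=0).round(4).tolist() if m.any() else "")
cv2.imwrite("pics/side3.png",cv2.resize(c["frame"][100:260,160:350],None,fx=4,fy=3.75,interpolation=cv2.INTER_CUBIC))
```

```text
7.9 box [-0.1402  0.0025  0.0621] yaw -4.8 f [0.6 0.2 0.1] op 0.05 q6 -0.19
-> [1.102e+00 1.900e-02 1.000e-03] [-0.006 -0.001 -0.002]
scene 232 [[-0.1502, -0.0327, 0.0703], [-0.1472, -0.0316, 0.0735], [-0.1307, -0.0266, 0.0874], [-0.128, 0.0332, 0.1014], [-0.127, 0.0373, 0.1046]]
side 150 [[-0.1549, -0.0309, 0.0721], [-0.1535, -0.0281, 0.0749], [-0.1512, 0.0345, 0.0883], [-0.1377, 0.037, 0.1015], [-0.133, 0.0381, 0.1042]]
```

View pics/side3.png

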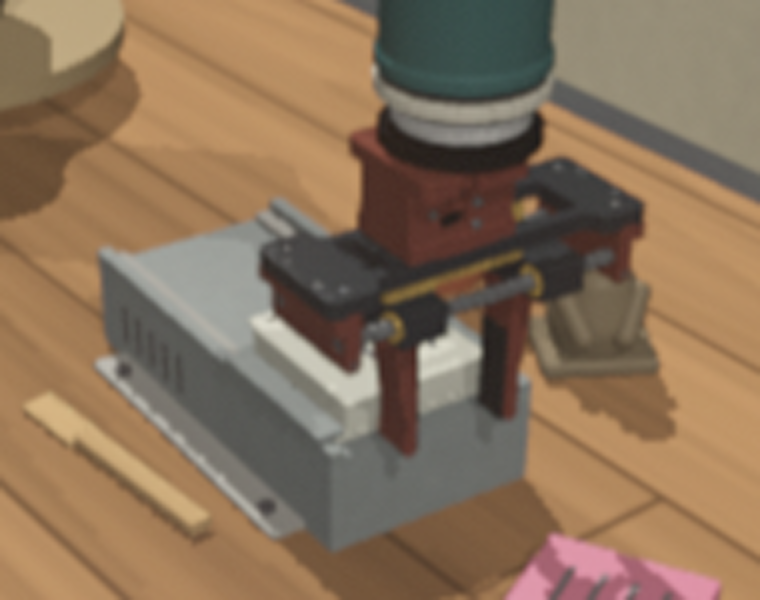

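The side view shows both tips behind the cover's rear face, at crop (400,450) and (500,415), just above the end wall. They measure about 70 mm high with about 16 mm of gap to the face. Now I'll push.

Request:
carry_out:
  plan:
    - {"x": 0.03,"y": 0.005,"z": 0.005,"rx": 0,"ry": 0,"rz": 0}
    - {"x": 0.06,"y": 0.01,"z": 0.01,"rx": 0,"ry": 0,"rz": 0}
    - {"x": 0.1,"y": 0.02,"z": 0.01,"rx": 0,"ry": 0,"rz": 0}
    - {"x": 0.13,"y": 0.02,"z": 0.01,"rx": 0,"ry": 0,"rz": 0}
    - {"x": 0.15,"y": 0.02,"z": 0.01,"rx": 0,"ry": 0,"rz": 0}

```text
time_s: 8.42
tool_pos: [0.5525, -0.0629, 0.063]
orientation: [0.0, 0.736, 0.677, 0.0]
ft_force: [0.1, -2.1, 1.3]
opening: 0.0502
finger_force: 0.8
```

Request:
carry_out:
  plan:
    - {"x": 0.03,"y": 0,"z": 0,"rx": 0,"ry": 0,"rz": 0}
    - {"x": 0.06,"y": 0,"z": 0,"rx": 0,"ry": 0,"rz": 0}
    - {"x": 0.09,"y": 0,"z": 0,"rx": 0,"ry": 0,"rz": 0}
    - {"x": 0.12,"y": 0,"z": 0,"rx": 0,"ry": 0,"rz": 0}
    - {"x": 0.15,"y": 0,"z": 0,"rx": 0,"ry": 0,"rz": 0}

```text
time_s: 8.83
tool_pos: [0.5537, -0.0452, 0.0627]
orientation: [0.0, 0.736, 0.677, -0.0]
ft_force: [0.2, -1.5, 1.4]
opening: 0.0503
finger_force: 0.8
```

```bash
cat > cov.py <<'E'
from st import *
st([-.008,.0,.062])
c=r.camera("scene");p=cloud(c);f=c["frame"].astype(int)
B=np.stack([(p[...,:2]-O)@ax,(p[...,:2]-O)@ay,p[...,2]],-1)
m=(f.min(-1)>110)&(np.ptp(f,axis=-1)<50)&(abs(B[...,2]-.0838)<.004)&(abs(B[...,1])<.06)&(B[...,0]>-.12)&(B[...,0]<.14)
q=B[m];print("top",m.sum(),np.percentile(q,[1,50,99],axis=0).round(4).tolist(),cv2.minAreaRect(q[:,:2].astype(np.float32)))
E
python3 cov.py
```

```text
8.83 box [-0.1049 -0.0013  0.0627] yaw -4.8 f [ 0.2 -1.5  1.4] op 0.05 q6 -0.12
-> [ 0.808 -0.012  0.005] [ 0.     0.    -0.003]
top 1835 [[-0.0913, -0.0442, 0.0805], [-0.0427, -0.0044, 0.0841], [-0.001, 0.0418, 0.0861]] ((-0.047651492059230804, -0.00029623880982398987), (0.08879214525222778, 0.09562602639198303), 89.48078918457031)
```

The cover is moving straight, at x of about -0.047 with only 1.5 N of push. Continuing.

Request:
carry_out:
  plan:
    - {"x": 0.05,"y": 0,"z": 0,"rx": 0,"ry": 0,"rz": 0}
    - {"x": 0.1,"y": 0,"z": 0,"rx": 0,"ry": 0,"rz": 0}
    - {"x": 0.15,"y": 0,"z": 0,"rx": 0,"ry": 0,"rz": 0}
    - {"x": 0.2,"y": 0,"z": 0,"rx": 0,"ry": 0,"rz": 0}
    - {"x": 0.25,"y": 0,"z": 0,"rx": 0,"ry": 0,"rz": 0}

```text
time_s: 9.3
tool_pos: [0.5561, -0.0148, 0.0626]
orientation: [-0.0, 0.736, 0.677, -0.0]
ft_force: [-0.8, -1.3, 0.5]
opening: 0.0502
finger_force: 0.8
```

Request:
carry_out:
  plan:
    - {"x": 0.05,"y": 0,"z": 0,"rx": 0,"ry": 0,"rz": 0}
    - {"x": 0.1,"y": 0,"z": 0,"rx": 0,"ry": 0,"rz": 0}
    - {"x": 0.15,"y": 0,"z": 0,"rx": 0,"ry": 0,"rz": 0}
    - {"x": 0.2,"y": 0,"z": 0,"rx": 0,"ry": 0,"rz": 0}
    - {"x": 0.25,"y": 0,"z": 0,"rx": 0,"ry": 0,"rz": 0}

```text
time_s: 9.72
tool_pos: [0.5586, 0.015, 0.0626]
orientation: [-0.0, 0.736, 0.677, -0.0]
ft_force: [-0.4, -1.2, 0.6]
opening: 0.0499
finger_force: 0.7
```

```bash
python3 cov.py
```

```text
9.72 box [-0.0445 -0.0013  0.0626] yaw -4.8 f [-0.4 -1.2  0.6] op 0.05 q6 -0.01
-> [ 0.305 -0.011  0.005] [-0.     0.    -0.003]
top 2117 [[-0.0311, -0.0442, 0.0807], [0.0176, -0.0043, 0.0842], [0.0594, 0.0419, 0.0861]] ((0.013011571019887924, -0.00023397058248519897), (0.09442005306482315, 0.08980700373649597), 0.2666301429271698)
```

Request:
carry_out:
  plan:
    - {"x": 0.07,"y": 0,"z": 0,"rx": 0,"ry": 0,"rz": 0}
    - {"x": 0.14,"y": 0,"z": 0,"rx": 0,"ry": 0,"rz": 0}
    - {"x": 0.21,"y": 0,"z": 0,"rx": 0,"ry": 0,"rz": 0}
    - {"x": 0.27,"y": 0,"z": 0,"rx": 0,"ry": 0,"rz": 0}
    - {"x": 0.31,"y": 0,"z": 0,"rx": 0,"ry": 0,"rz": 0}

```text
time_s: 10.18
tool_pos: [0.5617, 0.0526, 0.0625]
orientation: [-0.0, 0.736, 0.677, -0.0]
ft_force: [0.9, -0.8, 0.2]
opening: 0.0499
finger_force: 0.5
```

Request:
carry_out:
  plan:
    - {"x": 0,"y": 0,"z": 0,"rx": 0,"ry": 0,"rz": 0}
    - {"x": -0.05,"y": 0,"z": 0,"rx": 0,"ry": 0,"rz": 0}
    - {"x": -0.1,"y": 0,"z": 0,"rx": 0,"ry": 0,"rz": 0}
    - {"x": -0.15,"y": 0,"z": -0.1,"rx": 0,"ry": 0,"rz": 0}
    - {"x": -0.2,"y": 0,"z": -0.3,"rx": 0,"ry": 0,"rz": 0}

```text
time_s: 10.6
tool_pos: [0.5572, 0.0265, 0.0965]
orientation: [-0.002, 0.736, 0.677, -0.002]
ft_force: [-0.8, 0.7, -0.7]
opening: 0.0499
finger_force: 0.0
```

Request:
carry_out:
  plan:
    - {"x": -0.1,"y": 0,"z": -0.15,"rx": 0,"ry": 0,"rz": 0}
    - {"x": -0.2,"y": 0,"z": -0.3,"rx": 0,"ry": 0,"rz": 0}
    - {"x": -0.3,"y": 0,"z": -0.4,"rx": 0,"ry": 0,"rz": 0}
    - {"x": -0.4,"y": 0,"z": -0.5,"rx": 0,"ry": 0,"rz": 0}
    - {"x": -0.4,"y": 0,"z": -0.5,"rx": 0,"ry": 0,"rz": 0}

```text
time_s: 11.02
tool_pos: [0.5572, -0.0233, 0.161]
orientation: [0.002, 0.737, 0.676, 0.001]
ft_force: [1.2, -0.0, -0.4]
opening: 0.0502
finger_force: 0.0
```

```bash
python3 cov.py; python3 -c "
from bench import r;import cv2
cv2.imwrite('pics/end.png',r.camera('scene')['frame'])"
```

```text
11.02 box [-0.0828 -0.003   0.161 ] yaw -4.9 f [ 1.2 -0.  -0.4] op 0.05 q6 -0.08
-> [ 0.624 -0.031  0.824] [ 0.008  0.003 -0.007]
top 2308 [[0.0078, -0.0444, 0.0807], [0.0557, -0.0044, 0.0842], [0.0977, 0.0418, 0.0861]] ((0.05235663056373596, -0.000638231635093689), (0.09235995262861252, 0.0896335318684578), 0.3411044180393219)
```

View pics/end.png

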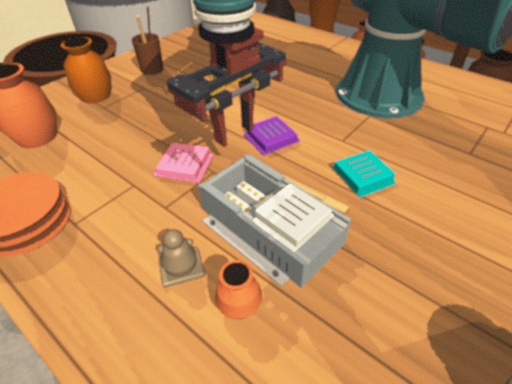

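The compartment around (240,190) is open and the cover lies flat and straight on the deck around (293,213), at x = 0.052 m of the box. The gripper is clear and the bystanders have not moved, so I'm handing in.

```bash
python3 -c "
from bench import r;print(r.sign_off())"
```

```text
the job is handed in; nothing more can be done
None
```

The job is handed in, with no verdict returned: the tab was pressed to its stop and the cover pushed to about x = 52 mm, flat and straight with the compartment open and the bystanders untouched; the real fingertips end about 9 mm behind the TCP, not 25 mm ahead as stated, so I worked from the measured value.

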